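# Make up two break-time snack trays in a canteen kitchen

### The job

Make up the two snack trays: the blue tray gets the mandarin and the white and blue milk carton, the green tray gets the yoghurt pot and the red and yellow juice carton; on each tray the carton stands in the square well and the other item in the round well. Set each one down gently, not dropped or thrown, upright and flat on the floor of its well. Leave the green apple, the steel bowl and the sauce bottle where they stand.

Things in the scene. Friction and masses are not known exactly. Their poses are not given: they have to be found in the camera images.
- blue_tray: Blue moulded tray, fixed to the table (it does not move), 115 (x) x 225 (y) x 12 mm high. It has two flat-bottomed wells with pale floors, 8 mm deep, their floors 4 mm above the table: a round one 76 mm across centred at (0, +55) mm and a square one 66 x 66 mm, sides along the tray's x and y, centred at (0, -55) mm in the tray's frame. Origin: centre of its underside; z up.
- green_tray: Green moulded tray, fixed to the table (it does not move), 115 (x) x 225 (y) x 12 mm high. It has two flat-bottomed wells with pale floors, 8 mm deep, their floors 4 mm above the table: a round one 76 mm across centred at (0, +55) mm and a square one 66 x 66 mm, sides along the tray's x and y, centred at (0, -55) mm in the tray's frame. Origin: centre of its underside; z up.
- mandarin: Orange-coloured mandarin, 60 mm across at its widest, 28 to 35 mm above its underside, and 55 mm tall, with a small flat base (30 mm across) on which it stands without rolling. Origin: centre of its underside; z up. About 0.10 kg.
- milk_carton: White milk carton with a blue band and blue cap, 46 x 46 mm in plan, 90 mm tall, with a 6 mm high round cap (18 mm across) on top, standing upright. Origin: centre of its underside; z up, x and y square to its sides. About 0.22 kg.
- juice_carton: Red juice carton with a yellow band and yellow cap, 46 x 46 mm in plan, 90 mm tall, with a 6 mm high round cap (18 mm across) on top, standing upright. Origin: centre of its underside; z up, x and y square to its sides. About 0.22 kg.
- yoghurt_pot: Cream-white yoghurt pot with a pink band and pink lid, round, 70 mm tall, 50 mm across at the base, 54 mm below the lid; the lid is 58 mm across and 4 mm thick at the top. Stands upright. Origin: centre of its underside; z up. About 0.14 kg.
- apple: Green apple, not wanted for either tray, to be left where it is (it stands among the wanted items), 60 mm across at its widest, 28 to 35 mm above its underside, and 55 mm tall, with a small flat base (30 mm across) on which it stands without rolling. Origin: centre of its underside; z up.
- steel_bowl: Bystander: open stainless bowl, 110 mm across, 50 mm high, at the side; leave it alone. Origin: centre of its underside.
- sauce_bottle: Bystander: amber sauce bottle with a red cap, 54 mm across, 150 mm tall, at the side; leave it alone. Origin: centre of its underside.
There are look-alikes about, which are no part of the job. Several things look just like the juice_carton: the one meant starts nearest to the robot's base.

How it is judged:
By the outcome, as a careful person would: the job done as asked, in the order asked, and still so for the second after the job is handed in, with the robot touching nothing.
It also fails if it takes over 102 s, if anything falls off the work surface, if the arm or the gripper's body presses on something with over 40 N, if the wrist force passes 120 N, or if a joint passes its speed limit or range.

### The arm

A 7-joint arm with a two-finger parallel gripper is mounted at the origin on the work surface. World frame = base frame: x ahead of the robot, y to its left, z up, the work surface at z = 0. Lengths are in m, angles in rad, forces in N, time in s.
With the tool pointing down it reaches from about 0.4 to 0.85 m from the base axis. Payload 6.9 kg.
Tool frame: the origin (TCP) lies at the very end of the fingers, on their centre line; the grasp point (between the pads) lies bot.grasp_offset behind it (bot.grasp_offset is the distance from the TCP to the grasp point, in m); z points along the fingers, y is the line along which they close (so a half turn about z gives the same grasp; the last joint's range is limited). The gripper opens to 85 mm and grips with 20 to 120 N. Pads are 22 mm wide; open, the fingers measure 114 mm over their backs; the gripper's body (76 mm by 85 mm) begins 54 mm behind the grasp point. The pads swing forward as they close: fully open they stand 13 mm farther back than shut.
Start: joints at [-1.133, 0.507, -0.238, 1.5, 0.126, 1.149, -0.155], TCP at [0.204, 0.591, 0.231] pointing down, gripper open.
Joint ranges: [-3.08, 3.08], [-0.24, 2.05], [-1.43, 1.35], [0, 2.5], [-1.52, 4.66], [0.17, 1.96], [-2.89, 2.89]. Speed limits (rad/s): [2.39, 2.39, 3.14, 3.14, 3.14, 3.14, 3.14].

### API

Orientations are given as a rotation vector (axis times angle).
In Python, from rig import bot, snapshot gives the robot as it stands.
- The arm moves only by the tool arm_command, never from a script. Its argument "series" is a list of rows, each an object of numbers: "ax", "ay", "az": the turn, a rotation vector about the tool's x, y, z in rad; "tx", "ty", "tz": the shift along the tool's x, y, z in cm; "claw": the finger opening in cm, from 0 to 8.54. A call has 1 to 20 rows; each row shifts and turns the commanded pose from where the row before left it, along the tool's axes as they then stand; what a row does not reach is not made up. A row lasts 1/12 s, in which the tool goes at most 41.7 mm and 7.16 degrees, less where a joint would pass 70% of its speed; a pose out of reach is approached as far as the arm can. A call is refused whole if a number of a shift passes 4.17 or a number of a turn 0.125, either way. A call with a gripper value outside its range is refused whole. The fingers move at their own pace and stop on an object; the grip force is fixed at half the most. Time passes only in rows, so rows that do not move let the fingers close. It gives the time, the measured TCP pose, the force, the opening and the grip force at its end, in the units of the state.
- bot.get_state(): the state, without advancing time (a new reading comes with each control period).
- snapshot(name): name is "scene" or "top" or "wrist"; returns a dict with "color" (384x512x3 uint8, blue, green, red), "mtx" (3x3 intrinsics, pixels), "cam_to_world" (4x4, takes a point from camera to world coordinates). Camera axes: x right, y down, z forward; pixel columns grow to the right and rows downward; lengths in m; the calibration is good to about 2 mm. The wrist camera is an equidistant fisheye: a pixel r from the principal point sees the ray r / f radians off the axis. A picture is of the moment at which its call begins. There is no depth.
- bot.sign_off(): hands the job in; it is judged then, once.
The state is a dict: "time_s": time; "joint_positions": joint angles; "qd": joint speeds; "joint_efforts": joint torques, N m; "eef_pos": TCP position; "ee_rot": TCP orientation; "force": force on the tool from outside, world axes, zero at the start; "ft_torque": the same for the moment, N m; "grip_width": opening from 0.0 (shut) to 1.0 (fully open); "grip_force": force on a finger pad.
Only numpy, scipy, OpenCV 4.12 (cv2) and the standard library are available. Lean on these libraries where they do the work, as an engineer would, in place of code of your own. Each camera call takes 0.05 s, during which the arm holds its last target. There are 200 camera calls.

## Working session

There is one attempt and no reset: what is moved stays moved. The work goes in short steps, Python scripts to look and compute and a tool call to move; the robot and the scene stay as the last step left them, time stands still between calls to the robot, and variables do not carry over. Pictures are saved under pics/ and viewed, at most 14 in all, crops included, and the job is handed in when it is done.

Besides the shell and the picture viewer there is one more tool, called after ">>>" in YAML: its name, and indented under it one key for each argument. arm_command: Moves the arm, as the interface text tells. Its arguments: {"type":"object","properties":{"series":{"type":"array"}},"required":["series"]}

```bash
mkdir -p pics; ls; python3 - <<'E'
from rig import bot, snapshot
import cv2,numpy as np
s=bot.get_state();print({k:np.round(v,3) for k,v in s.items()},bot.grasp_offset)
for n in("scene","top"):
    d=snapshot(n);cv2.imwrite(f"pics/{n}0.png",cv2.resize(d["color"],(800,600),interpolation=cv2.INTER_CUBIC));print(n,d["mtx"].round(1).tolist(),d["cam_to_world"].round(4).tolist())
E
```

```text
pics
{'time_s': np.float64(0.0), 'joint_positions': array([-1.132,  0.508, -0.238,  1.501,  0.126,  1.149, -0.155]), 'qd': array([-0.001, -0.001,  0.001,  0.001, -0.001, -0.   ,  0.002]), 'joint_efforts': array([ 1.0000e-03, -6.2060e+01, -2.1860e+00, -2.4967e+01,  1.3000e-02,
        1.2000e-02, -0.0000e+00]), 'eef_pos': array([0.204, 0.59 , 0.23 ]), 'ee_rot': array([-5.200e-01, -3.098e+00,  3.000e-03]), 'force': array([-0.166,  0.003, -0.146]), 'ft_torque': array([-0.001, -0.001, -0.015]), 'grip_force': np.float64(0.0), 'grip_width': np.float64(1.004)} 0.0187
scene [[388.2, 0.0, 259.6], [0.0, 388.2, 187.4], [0.0, 0.0, 1.0]] [[-0.8666, 0.2877, -0.4077, 0.9322], [0.4987, 0.5283, -0.6872, 0.7289], [0.0177, -0.7988, -0.6013, 0.7142], [0.0, 0.0, 0.0, 1.0]]
top [[365.0, 0.0, 255.4], [0.0, 365.0, 191.2], [0.0, 0.0, 1.0]] [[0.012, -0.9978, 0.0656, 0.3646], [-0.9996, -0.0103, 0.0257, -0.055], [-0.025, -0.0658, -0.9975, 1.3417], [0.0, 0.0, 0.0, 1.0]]
```

View pics/scene0.png

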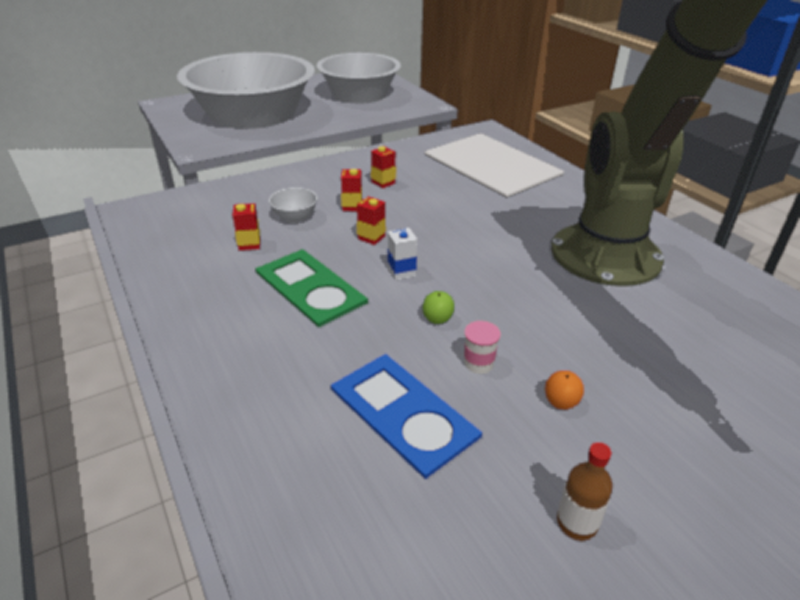

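View pics/top0.png

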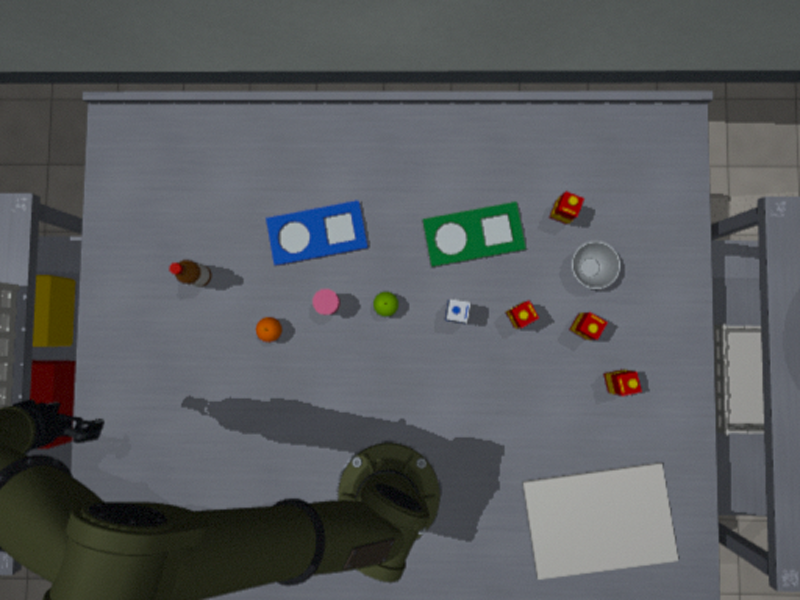

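The scene shows the blue tray (800-px top view) at (317,233), green tray at (474,235), mandarin (268,329), pot (326,302), apple (386,304) and milk (458,311). There are four juice cartons, at (523,315), (590,326), (568,206) and (625,382). I'll enlarge the top view and measure.

```bash
cat > h.py <<'E'
import numpy as np,cv2
from rig import bot,snapshot
from scipy.spatial.transform import Rotation as R
def ray(d,u,v,fish=False):
    K=d["mtx"];T=d["cam_to_world"]
    x=(u-K[0,2])/K[0,0];y=(v-K[1,2])/K[1,1]
    if fish:
        r=np.hypot(x,y);c=np.array([np.sin(r)*x/r,np.sin(r)*y/r,np.cos(r)])
    else:c=np.array([x,y,1.])
    return T[:3,3],T[:3,:3]@c
def at(d,u,v,z,fish=False):
    o,r=ray(d,u,v,fish);return (o+r*(z-o[2])/r[2])[:2]
E
python3 - <<'E'
from h import *
d=snapshot("top");im=d["color"]
cv2.imwrite("pics/crop.png",cv2.resize(im[120:260,160:420],None,fx=3,fy=3,interpolation=cv2.INTER_CUBIC))
hsv=cv2.cvtColor(im,cv2.COLOR_BGR2HSV)
def seg(n,lo,hi,z,amin,box=True):
    m=cv2.inRange(hsv,lo,hi);m[:, :110]=0;m[:115]=0;m[270:]=0;m[:,450:]=0
    for c in cv2.findContours(m,cv2.RETR_EXTERNAL,cv2.CHAIN_APPROX_NONE)[0]:
        if cv2.contourArea(c)<amin: continue
        M=cv2.moments(cv2.drawContours(np.zeros_like(m),[c],-1,1,-1),True);u,v=M['m10']/M['m00'],M['m01']/M['m00']
        P=np.array([at(d,*q,z) for q in cv2.boxPoints(cv2.minAreaRect(c))])
        e=P[1]-P[0];f=P[2]-P[1]
        print(n,np.round([u,v],1),at(d,u,v,z).round(4),"box",P.mean(0).round(4),np.linalg.norm(e).round(3),np.linalg.norm(f).round(3),np.degrees(np.arctan2(e[1],e[0])).round(1))
seg("blue",(105,150,60),(125,255,255),.012,200)
seg("green",(55,120,40),(85,255,255),.012,200)
seg("apple",(32,120,50),(50,255,255),.03,40)
seg("orange",(6,180,100),(16,255,255),.03,40)
seg("pink",(160,60,100),(176,200,255),.07,40)
seg("red",(0,150,60),(5,255,255),.09,15);seg("red2",(176,150,60),(180,255,255),.09,15)
seg("yel",(22,120,120),(32,255,255),.096,3)
seg("bluecap",(105,150,60),(125,255,255),.096,3)
seg("white",(0,0,170),(180,50,255),.09,20)
E
```

```text
blue [202.4 148.6] [0.6076 0.1771] box [0.6079 0.1776] 0.226 0.115 -78.9
green [303.1 149.5] [ 0.6072 -0.1937] box [ 0.6075 -0.1936] 0.226 0.115 -78.9
apple [246.5 194.1] [0.44   0.0107] box [0.4405 0.0108] 0.054 0.051 -89.4
orange [170.9 210.5] [0.3781 0.2832] box [0.3771 0.2838] 0.051 0.054 -44.1
pink [207.9 192.7] [0.4412 0.1441] box [0.4403 0.1439] 0.056 0.056 -89.4
red [399.1 244.4] [ 0.2724 -0.5096] box [ 0.2712 -0.512 ] 0.051 0.045 -77.9
red [377.4 208.5] [ 0.3923 -0.438 ] box [ 0.3935 -0.4395] 0.045 0.049 -31.0
red [333.8 200.9] [ 0.4166 -0.2909] box [ 0.418  -0.2914] 0.041 0.043 -62.8
red [112.7 171.5] [0.5105 0.4755] box [0.5107 0.4744] 0.025 0.021 2.2
red [362.9 130.6] [ 0.6604 -0.3911] box [ 0.6599 -0.3945] 0.049 0.051 -9.6
yel [404.6 245.1] [ 0.2706 -0.5255] box [ 0.2703 -0.5256] 0.015 0.015 -62.9
yel [379.  209.8] [ 0.3878 -0.4416] box [ 0.3872 -0.4416] 0.013 0.014 -89.3
yel [334.9 201.3] [ 0.415  -0.2933] box [ 0.416  -0.2937] 0.014 0.014 -0.1
yel [366.3 128.1] [ 0.6676 -0.4013] box [ 0.6674 -0.4015] 0.016 0.015 -26.4
bluecap [291.5 197.9] [ 0.4251 -0.1463] box [ 0.4246 -0.1462] 0.01 0.014 -89.4
bluecap [202.4 148.6] [0.5923 0.1625] box [0.5926 0.1629] 0.212 0.108 -78.9
white [292.4 198. ] [ 0.4249 -0.1497] box [ 0.4243 -0.152 ] 0.04 0.042 -10.9
white [288.  152.1] [ 0.5834 -0.1338] box [ 0.5831 -0.1346] 0.059 0.061 -44.2
white [188.2 151.5] [0.5828 0.2128] box [0.583  0.2118] 0.06 0.06 -89.6
white [317.3 146.7] [ 0.603  -0.2345] box [ 0.6034 -0.2343] 0.053 0.053 -79.2
white [217.2 146. ] [0.6032 0.1119] box [0.6035 0.1122] 0.055 0.055 -79.2
```

View pics/crop.png

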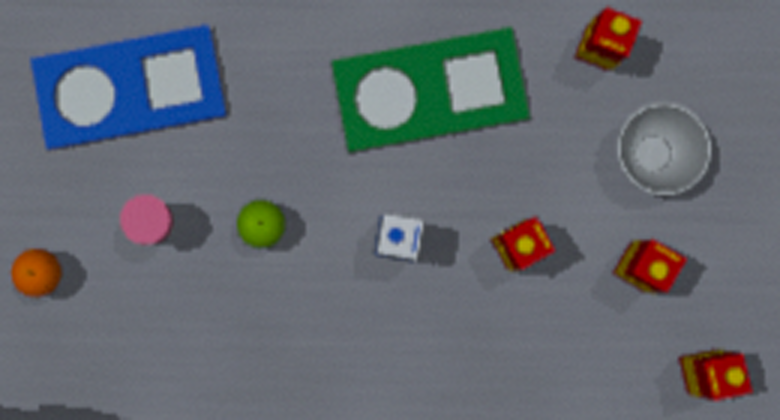

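The nearest look-alike is the carton at (0.416, -0.293), 0.51 m from the base against at least 0.59 m for the others. In the crop, milk is at (398,237), the wanted juice at (525,244), the pot lid at (146,220) and the mandarin at (37,273). Next is a move helper.

```bash
cat >> h.py <<'E'
def plan(x,y,z,yaw=None,sym=180):
    """tool-frame turn (rad) and then shift (cm) to the vertical pose; yaw = direction of tool y, deg"""
    s=bot.get_state();C=R.from_rotvec(s["ee_rot"]);p=np.array(s["eef_pos"])
    ty=C.as_matrix()[:,1];cur=np.degrees(np.arctan2(ty[1],ty[0]))
    t=cur if yaw is None else yaw+sym*np.round((cur-yaw)/sym)
    a=np.radians(t);Y=np.array([np.cos(a),np.sin(a),0]);Z=np.array([0,0,-1.])
    G=R.from_matrix(np.c_[np.cross(Y,Z),Y,Z])
    print("t",round(float(s["time_s"]),2),"pos",p.round(4),"cur yaw",cur.round(1),"->",t.round(1),"turn",(C.inv()*G).as_rotvec().round(3),"shift cm",(100*(G.inv().apply(np.array([x,y,z])-p))).round(2),"F",np.round(s["force"],1),"w",round(float(s["grip_width"]),2),"gf",round(float(s["grip_force"]),1))
E
python3 -c "
from h import *
plan(.378,.283,.18)"
```

```text
t 0.15 pos [0.2041 0.5903 0.2307] cur yaw 70.9 -> 70.9 turn [-0.001  0.     0.   ] shift cm [-26.47 -23.37   5.07] F [-0.2 -0.8 -0.5] w 1.0 gf 0.0
```

>>> arm_command:
  series:
    - {"tx":-2.2,"ty":-1.95,"tz":0.42}
    - {"tx":-2.2,"ty":-1.95,"tz":0.42}
    - {"tx":-2.2,"ty":-1.95,"tz":0.42}
    - {"tx":-2.2,"ty":-1.95,"tz":0.42}
    - {"tx":-2.2,"ty":-1.95,"tz":0.42}
    - {"tx":-2.2,"ty":-1.95,"tz":0.42}
    - {"tx":-2.2,"ty":-1.95,"tz":0.42}
    - {"tx":-2.2,"ty":-1.95,"tz":0.42}
    - {"tx":-2.2,"ty":-1.95,"tz":0.42}
    - {"tx":-2.2,"ty":-1.95,"tz":0.42}
    - {"tx":-2.2,"ty":-1.95,"tz":0.42}
    - {"tx":-2.2,"ty":-1.95,"tz":0.42}
    - {}
    - {}

```text
invalid input
```

```bash
python3 - <<'E'
from h import *
plan(.378,.283,.011)
d=snapshot("wrist");print(d["mtx"],d["cam_to_world"].round(3));cv2.imwrite("pics/w1.png",cv2.resize(d["color"],(800,600)))
hsv=cv2.cvtColor(d["color"],cv2.COLOR_BGR2HSV);m=cv2.inRange(hsv,(6,170,90),(17,255,255))
c=max(cv2.findContours(m,0,1)[0],key=cv2.contourArea);(u,v),r=cv2.minEnclosingCircle(c);print(u,v,r,at(d,u,v,.03,True))
E
```

```text
t 0.15 pos [0.2041 0.5903 0.2307] cur yaw 70.9 -> 70.9 turn [-0.001  0.     0.   ] shift cm [-26.47 -23.37  21.97] F [-0.2 -0.8 -0.5] w 1.0 gf 0.0
[[297.31863964   0.         255.29497291]
 [  0.         297.31863964 187.4144677 ]
 [  0.           0.           1.        ]] [[ 0.326  0.909  0.258  0.138]
 [ 0.945 -0.313 -0.09   0.614]
 [-0.001  0.274 -0.962  0.374]
 [ 0.     0.     0.     1.   ]]
490.26190185546875 63.52381134033203 14.179566383361816 [0.16538305 0.96049508]
```

View pics/w1.png

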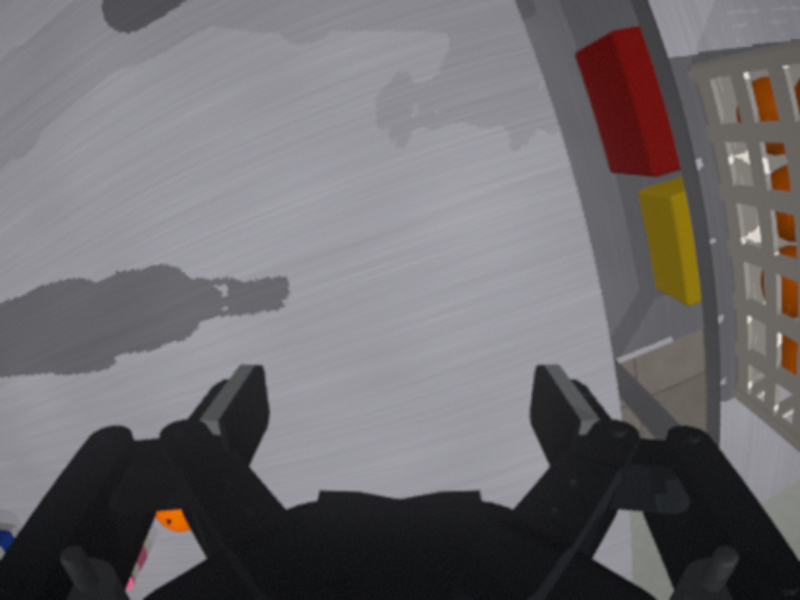

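The wrist view works, with the fingers at about (240,400) and (560,400) and the mandarin just visible at (172,518). The move was refused, probably because of the empty rows.

>>> arm_command:
  series:
    - {"tx":-2.2,"ty":-1.95,"tz":0.42}
    - {"tx":-2.2,"ty":-1.95,"tz":0.42}
    - {"tx":-2.2,"ty":-1.95,"tz":0.42}
    - {"tx":-2.2,"ty":-1.95,"tz":0.42}

```text
invalid input
```

>>> arm_command:
  series:
    - {"ax":0,"ay":0,"az":0,"tx":-2.2,"ty":-1.95,"tz":0.42,"claw":8.5}
    - {"ax":0,"ay":0,"az":0,"tx":-2.2,"ty":-1.95,"tz":0.42,"claw":8.5}
    - {"ax":0,"ay":0,"az":0,"tx":-2.2,"ty":-1.95,"tz":0.42,"claw":8.5}
    - {"ax":0,"ay":0,"az":0,"tx":-2.2,"ty":-1.95,"tz":0.42,"claw":8.5}
    - {"ax":0,"ay":0,"az":0,"tx":-2.2,"ty":-1.95,"tz":0.42,"claw":8.5}
    - {"ax":0,"ay":0,"az":0,"tx":-2.2,"ty":-1.95,"tz":0.42,"claw":8.5}
    - {"ax":0,"ay":0,"az":0,"tx":-2.2,"ty":-1.95,"tz":0.42,"claw":8.5}
    - {"ax":0,"ay":0,"az":0,"tx":-2.2,"ty":-1.95,"tz":0.42,"claw":8.5}
    - {"ax":0,"ay":0,"az":0,"tx":-2.2,"ty":-1.95,"tz":0.42,"claw":8.5}
    - {"ax":0,"ay":0,"az":0,"tx":-2.2,"ty":-1.95,"tz":0.42,"claw":8.5}
    - {"ax":0,"ay":0,"az":0,"tx":-2.2,"ty":-1.95,"tz":0.42,"claw":8.5}
    - {"ax":0,"ay":0,"az":0,"tx":-2.2,"ty":-1.95,"tz":0.42,"claw":8.5}
    - {"ax":0,"ay":0,"az":0,"tx":0,"ty":0,"tz":0,"claw":8.5}
    - {"ax":0,"ay":0,"az":0,"tx":0,"ty":0,"tz":0,"claw":8.5}

```text
time_s: 1.37
eef_pos: [0.3781, 0.2816, 0.1807]
ee_rot: [-0.527, -3.097, 0.001]
force: [-0.2, 0.6, 0.6]
grip_width: 0.996
grip_force: 0.0
```

```bash
python3 - <<'E'
from h import *
plan(.378,.283,.011)
d=snapshot("wrist");cv2.imwrite("pics/w2.png",cv2.resize(d["color"],(800,600)))
hsv=cv2.cvtColor(d["color"],cv2.COLOR_BGR2HSV);m=cv2.inRange(hsv,(6,170,90),(17,255,255))
c=max(cv2.findContours(m,0,1)[0],key=cv2.contourArea);(u,v),r=cv2.minEnclosingCircle(c);print(u,v,r,at(d,u,v,.03,True))
E
```

```text
t 1.37 pos [0.3781 0.2816 0.1807] cur yaw 70.7 -> 70.7 turn [-0.001  0.     0.   ] shift cm [ 0.05  0.13 16.97] F [-0.2  0.6  0.6] w 1.0 gf 0.0
254.21568298339844 172.0 28.665300369262695 [0.37510619 0.28157277]
```

View pics/w2.png

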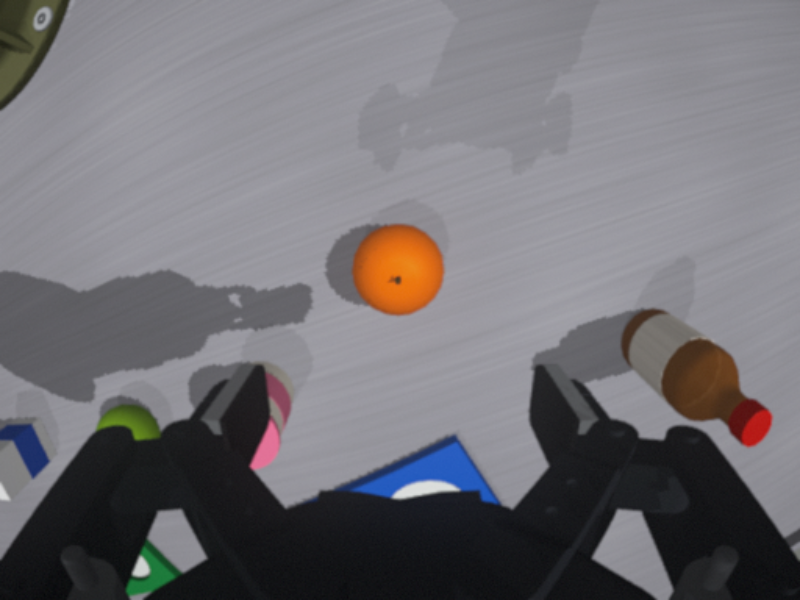

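Mandarin is at (398,270) and centred between the fingers, with both cameras agreeing within 3 mm. Descend and grip.

>>> arm_command:
  series:
    - {"ax":0,"ay":0,"az":0,"tx":0,"ty":0,"tz":2.5,"claw":8.5}
    - {"ax":0,"ay":0,"az":0,"tx":0,"ty":0,"tz":2.5,"claw":8.5}
    - {"ax":0,"ay":0,"az":0,"tx":0,"ty":0,"tz":2.5,"claw":8.5}
    - {"ax":0,"ay":0,"az":0,"tx":0,"ty":0,"tz":2.5,"claw":8.5}
    - {"ax":0,"ay":0,"az":0,"tx":0,"ty":0,"tz":2.5,"claw":8.5}
    - {"ax":0,"ay":0,"az":0,"tx":0,"ty":0,"tz":2.5,"claw":8.5}
    - {"ax":0,"ay":0,"az":0,"tx":0,"ty":0,"tz":1.0,"claw":8.5}
    - {"ax":0,"ay":0,"az":0,"tx":0,"ty":0,"tz":1.0,"claw":8.5}
    - {"ax":0,"ay":0,"az":0,"tx":0,"ty":0,"tz":0,"claw":8.5}
    - {"ax":0,"ay":0,"az":0,"tx":0,"ty":0,"tz":0,"claw":5.5}
    - {"ax":0,"ay":0,"az":0,"tx":0,"ty":0,"tz":0,"claw":5.5}
    - {"ax":0,"ay":0,"az":0,"tx":0,"ty":0,"tz":0,"claw":5.5}
    - {"ax":0,"ay":0,"az":0,"tx":0,"ty":0,"tz":0,"claw":5.5}
    - {"ax":0,"ay":0,"az":0,"tx":0,"ty":0,"tz":0,"claw":5.5}
    - {"ax":0,"ay":0,"az":0,"tx":0,"ty":0,"tz":0,"claw":5.5}
    - {"ax":0,"ay":0,"az":0,"tx":0,"ty":0,"tz":0,"claw":5.5}

```text
time_s: 2.75
eef_pos: [0.3773, 0.2841, 0.0121]
ee_rot: [0.519, 3.097, 0.003]
force: [-1.9, 0.1, 7.0]
grip_width: 0.667
grip_force: 63.6
```

```bash
python3 -c "
from h import *
plan(.5971,.2314,.115)"
```

```text
t 2.75 pos [0.3773 0.2841 0.0121] cur yaw 71.0 -> 71.0 turn [ 0.002  0.001 -0.   ] shift cm [-22.49   2.19 -10.29] F [-1.9  0.1  7. ] w 0.67 gf 63.6
```

>>> arm_command:
  series:
    - {"ax":0,"ay":0,"az":0,"tx":0,"ty":0,"tz":-1.0,"claw":5.5}
    - {"ax":0,"ay":0,"az":0,"tx":0,"ty":0,"tz":-2.0,"claw":5.5}
    - {"ax":0,"ay":0,"az":0,"tx":0,"ty":0,"tz":-2.5,"claw":5.5}
    - {"ax":0,"ay":0,"az":0,"tx":0,"ty":0,"tz":-2.5,"claw":5.5}
    - {"ax":0,"ay":0,"az":0,"tx":0,"ty":0,"tz":-2.0,"claw":5.5}
    - {"ax":0,"ay":0,"az":0,"tx":-1.5,"ty":0.2,"tz":0,"claw":5.5}
    - {"ax":0,"ay":0,"az":0,"tx":-2.5,"ty":0.2,"tz":0,"claw":5.5}
    - {"ax":0,"ay":0,"az":0,"tx":-2.5,"ty":0.2,"tz":0,"claw":5.5}
    - {"ax":0,"ay":0,"az":0,"tx":-2.5,"ty":0.2,"tz":0,"claw":5.5}
    - {"ax":0,"ay":0,"az":0,"tx":-2.5,"ty":0.2,"tz":0,"claw":5.5}
    - {"ax":0,"ay":0,"az":0,"tx":-2.5,"ty":0.2,"tz":0,"claw":5.5}
    - {"ax":0,"ay":0,"az":0,"tx":-2.5,"ty":0.2,"tz":0,"claw":5.5}
    - {"ax":0,"ay":0,"az":0,"tx":-2.5,"ty":0.2,"tz":0,"claw":5.5}
    - {"ax":0,"ay":0,"az":0,"tx":-2.0,"ty":0.3,"tz":0,"claw":5.5}
    - {"ax":0,"ay":0,"az":0,"tx":-1.5,"ty":0.3,"tz":0,"claw":5.5}
    - {"ax":0,"ay":0,"az":0,"tx":0,"ty":0,"tz":0,"claw":5.5}
    - {"ax":0,"ay":0,"az":0,"tx":0,"ty":0,"tz":0,"claw":5.5}

```text
time_s: 4.17
eef_pos: [0.5975, 0.2297, 0.1101]
ee_rot: [-0.523, -3.097, 0.001]
force: [-0.5, 0.8, -0.9]
grip_width: 0.669
grip_force: 64.5
```

```bash
python3 - <<'E'
from h import *
plan(.5971,.2314,.016)
for n in ("wrist","scene"):
    d=snapshot(n);im=d["color"]
    if n=="scene": im=im[170:350,180:420]
    cv2.imwrite(f"pics/{n}3.png",cv2.resize(im,(640,480)))
E
```

```text
t 4.17 pos [0.5975 0.2297 0.1101] cur yaw 70.8 -> 70.8 turn [-0.001 -0.001 -0.   ] shift cm [0.09 0.15 9.41] F [-0.5  0.8 -0.9] w 0.67 gf 64.5
```

View pics/wrist3.png

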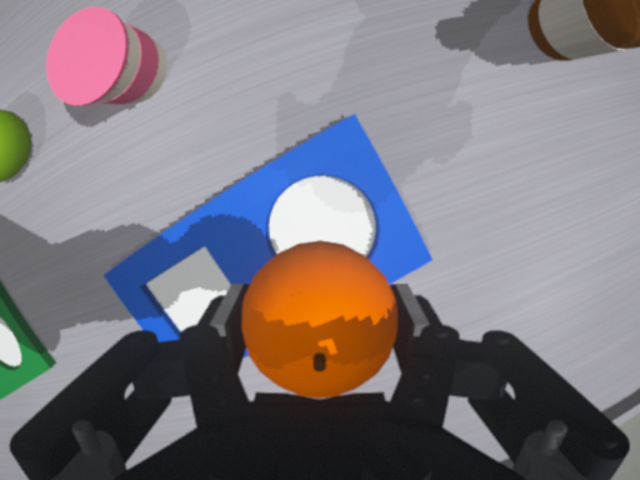

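The mandarin is held level at (320,320), above the round well at (322,225). Lower it slowly, checking for contact.

>>> arm_command:
  series:
    - {"ax":0,"ay":0,"az":0,"tx":0,"ty":0.1,"tz":2.0,"claw":5.5}
    - {"ax":0,"ay":0,"az":0,"tx":0.1,"ty":0,"tz":2.0,"claw":5.5}
    - {"ax":0,"ay":0,"az":0,"tx":0,"ty":0,"tz":2.0,"claw":5.5}
    - {"ax":0,"ay":0,"az":0,"tx":0,"ty":0,"tz":1.3,"claw":5.5}
    - {"ax":0,"ay":0,"az":0,"tx":0,"ty":0,"tz":0.6,"claw":5.5}
    - {"ax":0,"ay":0,"az":0,"tx":0,"ty":0,"tz":0.5,"claw":5.5}
    - {"ax":0,"ay":0,"az":0,"tx":0,"ty":0,"tz":0.4,"claw":5.5}
    - {"ax":0,"ay":0,"az":0,"tx":0,"ty":0,"tz":0.3,"claw":5.5}
    - {"ax":0,"ay":0,"az":0,"tx":0,"ty":0,"tz":0,"claw":5.5}
    - {"ax":0,"ay":0,"az":0,"tx":0,"ty":0,"tz":0,"claw":5.5}

```text
time_s: 5.1
eef_pos: [0.5967, 0.232, 0.0204]
ee_rot: [0.52, 3.098, 0.001]
force: [-0.7, -0.5, -0.6]
grip_width: 0.668
grip_force: 64.4
```

>>> arm_command:
  series:
    - {"ax":0,"ay":0,"az":0,"tx":0,"ty":0,"tz":0.2,"claw":5.5}
    - {"ax":0,"ay":0,"az":0,"tx":0,"ty":0,"tz":0.1,"claw":5.5}
    - {"ax":0,"ay":0,"az":0,"tx":0,"ty":0,"tz":0.05,"claw":5.5}
    - {"ax":0,"ay":0,"az":0,"tx":0,"ty":0,"tz":0,"claw":5.5}
    - {"ax":0,"ay":0,"az":0,"tx":0,"ty":0,"tz":0,"claw":5.5}

```text
time_s: 5.52
eef_pos: [0.5965, 0.2318, 0.0164]
ee_rot: [0.52, 3.098, 0.0]
force: [0.6, 0.2, -0.7]
grip_width: 0.674
grip_force: 64.4
```

>>> arm_command:
  series:
    - {"ax":0,"ay":0,"az":0,"tx":0,"ty":0,"tz":0.05,"claw":5.5}
    - {"ax":0,"ay":0,"az":0,"tx":0,"ty":0,"tz":0.05,"claw":5.5}
    - {"ax":0,"ay":0,"az":0,"tx":0,"ty":0,"tz":0,"claw":5.5}
    - {"ax":0,"ay":0,"az":0,"tx":0,"ty":0,"tz":0,"claw":5.5}

```text
time_s: 5.85
eef_pos: [0.5966, 0.2318, 0.0162]
ee_rot: [0.52, 3.098, 0.0]
force: [-1.4, -0.3, 6.0]
grip_width: 0.667
grip_force: 65.1
```

Contact (6 N). Release and lift.

>>> arm_command:
  series:
    - {"ax":0,"ay":0,"az":0,"tx":0,"ty":0,"tz":0,"claw":6.2}
    - {"ax":0,"ay":0,"az":0,"tx":0,"ty":0,"tz":0,"claw":7.0}
    - {"ax":0,"ay":0,"az":0,"tx":0,"ty":0,"tz":0,"claw":8.5}
    - {"ax":0,"ay":0,"az":0,"tx":0,"ty":0,"tz":0,"claw":8.5}
    - {"ax":0,"ay":0,"az":0,"tx":0,"ty":0,"tz":0,"claw":8.5}
    - {"ax":0,"ay":0,"az":0,"tx":0,"ty":0,"tz":-1.0,"claw":8.5}
    - {"ax":0,"ay":0,"az":0,"tx":0,"ty":0,"tz":-2.0,"claw":8.5}
    - {"ax":0,"ay":0,"az":0,"tx":0,"ty":0,"tz":-3.0,"claw":8.5}
    - {"ax":0,"ay":0,"az":0,"tx":0,"ty":0,"tz":-3.0,"claw":8.5}
    - {"ax":0,"ay":0,"az":0,"tx":0,"ty":0,"tz":-3.0,"claw":8.5}
    - {"ax":0,"ay":0,"az":0,"tx":0,"ty":0,"tz":-3.0,"claw":8.5}
    - {"ax":0,"ay":0,"az":0,"tx":0,"ty":0,"tz":-2.0,"claw":8.5}
    - {"ax":0,"ay":0,"az":0,"tx":0,"ty":0,"tz":0,"claw":8.5}

```text
time_s: 6.93
eef_pos: [0.5987, 0.2329, 0.1915]
ee_rot: [0.519, 3.091, 0.007]
force: [0.2, -0.5, 0.0]
grip_width: 0.996
grip_force: 0.0
```

```bash
python3 - <<'E'
from h import *
plan(.425,-.147,.18,84)
plan(.425,-.147,.18,-6)
d=snapshot("wrist");cv2.imwrite("pics/w4.png",cv2.resize(d["color"],(640,480)))
E
```

```text
t 6.93 pos [0.5987 0.2329 0.1915] cur yaw 70.9 -> 84.0 turn [ 0.005  0.007 -0.228] shift cm [ 13.3  -39.6    1.15] F [ 0.2 -0.5  0. ] w 1.0 gf 0.0
t 6.93 pos [0.5987 0.2329 0.1915] cur yaw 70.9 -> -6.0 turn [0.009 0.002 1.343] shift cm [-39.6  -13.3    1.15] F [ 0.2 -0.5  0. ] w 1.0 gf 0.0
```

View pics/w4.png

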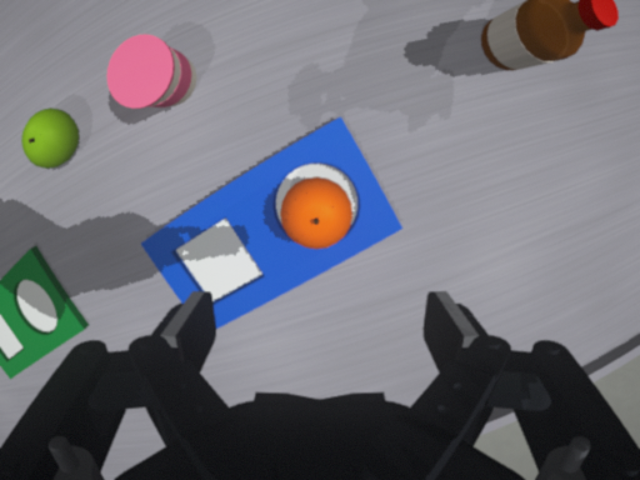

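The mandarin sits upright in the round well (316,212). Next is the milk.

>>> arm_command:
  series:
    - {"ax":0,"ay":0,"az":-0.114,"tx":0,"ty":0,"tz":0,"claw":8.5}
    - {"ax":0,"ay":0,"az":-0.114,"tx":0,"ty":0,"tz":0,"claw":8.5}
    - {"ax":0,"ay":0,"az":0,"tx":0.89,"ty":-2.64,"tz":0.08,"claw":8.5}
    - {"ax":0,"ay":0,"az":0,"tx":0.89,"ty":-2.64,"tz":0.08,"claw":8.5}
    - {"ax":0,"ay":0,"az":0,"tx":0.89,"ty":-2.64,"tz":0.08,"claw":8.5}
    - {"ax":0,"ay":0,"az":0,"tx":0.89,"ty":-2.64,"tz":0.08,"claw":8.5}
    - {"ax":0,"ay":0,"az":0,"tx":0.89,"ty":-2.64,"tz":0.08,"claw":8.5}
    - {"ax":0,"ay":0,"az":0,"tx":0.89,"ty":-2.64,"tz":0.08,"claw":8.5}
    - {"ax":0,"ay":0,"az":0,"tx":0.89,"ty":-2.64,"tz":0.08,"claw":8.5}
    - {"ax":0,"ay":0,"az":0,"tx":0.89,"ty":-2.64,"tz":0.08,"claw":8.5}
    - {"ax":0,"ay":0,"az":0,"tx":0.89,"ty":-2.64,"tz":0.08,"claw":8.5}
    - {"ax":0,"ay":0,"az":0,"tx":0.89,"ty":-2.64,"tz":0.08,"claw":8.5}
    - {"ax":0,"ay":0,"az":0,"tx":0.89,"ty":-2.64,"tz":0.08,"claw":8.5}
    - {"ax":0,"ay":0,"az":0,"tx":0.89,"ty":-2.64,"tz":0.08,"claw":8.5}
    - {"ax":0,"ay":0,"az":0,"tx":0.89,"ty":-2.64,"tz":0.08,"claw":8.5}
    - {"ax":0,"ay":0,"az":0,"tx":0.89,"ty":-2.64,"tz":0.08,"claw":8.5}
    - {"ax":0,"ay":0,"az":0,"tx":0.89,"ty":-2.64,"tz":0.08,"claw":8.5}
    - {"ax":0,"ay":0,"az":0,"tx":0,"ty":0,"tz":0,"claw":8.5}
    - {"ax":0,"ay":0,"az":0,"tx":0,"ty":0,"tz":0,"claw":8.5}

```text
time_s: 8.57
eef_pos: [0.421, -0.1492, 0.1729]
ee_rot: [-0.17, -3.135, -0.0]
force: [0.5, 0.2, 0.6]
grip_width: 0.992
grip_force: 0.0
```

```bash
python3 - <<'E'
from h import *
plan(.425,-.147,.04,84)
d=snapshot("wrist");cv2.imwrite("pics/w5.png",cv2.resize(d["color"],(800,600)))
E
```

```text
t 8.57 pos [ 0.421  -0.1492  0.1729] cur yaw 83.8 -> 84.0 turn [-0.    -0.002 -0.004] shift cm [-0.37  0.26 13.29] F [0.5 0.2 0.6] w 0.99 gf 0.0
```

View pics/w5.png

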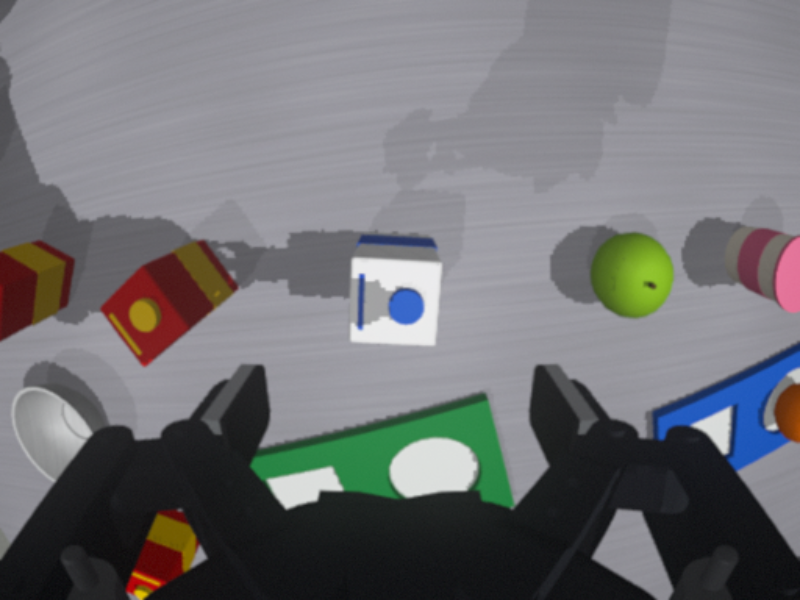

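The milk's top face has corners (351,257), (441,262), (435,345) and (349,341), with the cap off-centre. I'll compute from the face, and from the juice's face (101,308), (147,268), (190,322), (145,366).

```bash
cat >> h.py <<'E'
def face(d,pts,z,s=800/512):
    P=np.array([at(d,u/s,v/s,z,True) for u,v in pts]);e=[P[(i+1)%4]-P[i] for i in range(4)]
    a=[np.degrees(np.arctan2(q[1],q[0]))%90 for q in e]
    print("face",P.mean(0).round(4),"sides",np.round([np.linalg.norm(q) for q in e],3),"yaw%90",np.round(a,1))
E
python3 - <<'E'
from h import *
d=snapshot("wrist")
face(d,[(351,257),(441,262),(435,345),(349,341)],.09)
face(d,[(101,308),(147,268),(190,322),(145,366)],.09)
E
```

```text
face [ 0.421 -0.15 ] sides [0.045 0.045 0.045 0.045] yaw%90 [80.7 81.4 81.1 80.9]
face [ 0.415 -0.294] sides [0.045 0.039 0.046 0.044] yaw%90 [25.9 31.1 32.4 29.1]
```

>>> arm_command:
  series:
    - {"ax":0,"ay":0,"az":0.05,"tx":0,"ty":-0.1,"tz":0,"claw":8.5}
    - {"ax":0,"ay":0,"az":0,"tx":0,"ty":0,"tz":2.0,"claw":8.5}
    - {"ax":0,"ay":0,"az":0,"tx":0,"ty":0,"tz":2.5,"claw":8.5}
    - {"ax":0,"ay":0,"az":0,"tx":0,"ty":0,"tz":2.5,"claw":8.5}
    - {"ax":0,"ay":0,"az":0,"tx":0,"ty":0,"tz":2.5,"claw":8.5}
    - {"ax":0,"ay":0,"az":0,"tx":0,"ty":0,"tz":2.0,"claw":8.5}
    - {"ax":0,"ay":0,"az":0,"tx":0,"ty":0,"tz":1.2,"claw":8.5}
    - {"ax":0,"ay":0,"az":0,"tx":0,"ty":0,"tz":0.6,"claw":8.5}
    - {"ax":0,"ay":0,"az":0,"tx":0,"ty":0,"tz":0,"claw":8.5}
    - {"ax":0,"ay":0,"az":0,"tx":0,"ty":0,"tz":0,"claw":4.0}
    - {"ax":0,"ay":0,"az":0,"tx":0,"ty":0,"tz":0,"claw":4.0}
    - {"ax":0,"ay":0,"az":0,"tx":0,"ty":0,"tz":0,"claw":4.0}
    - {"ax":0,"ay":0,"az":0,"tx":0,"ty":0,"tz":0,"claw":4.0}
    - {"ax":0,"ay":0,"az":0,"tx":0,"ty":0,"tz":0,"claw":4.0}
    - {"ax":0,"ay":0,"az":0,"tx":0,"ty":0,"tz":0,"claw":4.0}
    - {"ax":0,"ay":0,"az":0,"tx":0,"ty":0,"tz":0,"claw":4.0}
    - {"ax":0,"ay":0,"az":0,"tx":0,"ty":0,"tz":0,"claw":4.0}

```text
time_s: 10.08
eef_pos: [0.4229, -0.1493, 0.0414]
ee_rot: [0.243, 3.13, -0.001]
force: [-0.6, 0.2, 6.2]
grip_width: 0.528
grip_force: 61.1
```

```bash
python3 - <<'E'
from h import *
plan(.6183,.1234,.15,101.1)
plan(.6183,.1234,.15,11.1)
E
```

```text
t 10.08 pos [ 0.4229 -0.1493  0.0414] cur yaw 81.1 -> 101.1 turn [-0.001  0.002 -0.349] shift cm [-24.43  23.   -10.86] F [-0.6  0.2  6.2] w 0.53 gf 61.1
t 10.08 pos [ 0.4229 -0.1493  0.0414] cur yaw 81.1 -> 11.1 turn [1.000e-03 2.000e-03 1.222e+00] shift cm [ 23.    24.43 -10.86] F [-0.6  0.2  6.2] w 0.53 gf 61.1
```

>>> arm_command:
  series:
    - {"ax":0,"ay":0,"az":0,"tx":0,"ty":0,"tz":-1.0,"claw":4.0}
    - {"ax":0,"ay":0,"az":0,"tx":0,"ty":0,"tz":-2.0,"claw":4.0}
    - {"ax":0,"ay":0,"az":0,"tx":0,"ty":0,"tz":-2.5,"claw":4.0}
    - {"ax":0,"ay":0,"az":-0.116,"tx":0,"ty":0,"tz":-2.5,"claw":4.0}
    - {"ax":0,"ay":0,"az":-0.116,"tx":0,"ty":0,"tz":-2.0,"claw":4.0}
    - {"ax":0,"ay":0,"az":-0.116,"tx":0,"ty":0,"tz":-0.9,"claw":4.0}
    - {"ax":0,"ay":0,"az":0,"tx":-1.3,"ty":1.2,"tz":0,"claw":4.0}
    - {"ax":0,"ay":0,"az":0,"tx":-2.2,"ty":2.1,"tz":0,"claw":4.0}
    - {"ax":0,"ay":0,"az":0,"tx":-2.2,"ty":2.1,"tz":0,"claw":4.0}
    - {"ax":0,"ay":0,"az":0,"tx":-2.2,"ty":2.1,"tz":0,"claw":4.0}
    - {"ax":0,"ay":0,"az":0,"tx":-2.2,"ty":2.1,"tz":0,"claw":4.0}
    - {"ax":0,"ay":0,"az":0,"tx":-2.2,"ty":2.1,"tz":0,"claw":4.0}
    - {"ax":0,"ay":0,"az":0,"tx":-2.2,"ty":2.1,"tz":0,"claw":4.0}
    - {"ax":0,"ay":0,"az":0,"tx":-2.2,"ty":2.1,"tz":0,"claw":4.0}
    - {"ax":0,"ay":0,"az":0,"tx":-2.2,"ty":2.1,"tz":0,"claw":4.0}
    - {"ax":0,"ay":0,"az":0,"tx":-2.2,"ty":2.1,"tz":0,"claw":4.0}
    - {"ax":0,"ay":0,"az":0,"tx":-2.0,"ty":1.7,"tz":0,"claw":4.0}
    - {"ax":0,"ay":0,"az":0,"tx":-1.3,"ty":1.2,"tz":0,"claw":4.0}
    - {"ax":0,"ay":0,"az":0,"tx":0,"ty":0,"tz":0,"claw":4.0}
    - {"ax":0,"ay":0,"az":0,"tx":0,"ty":0,"tz":0,"claw":4.0}

```text
time_s: 11.75
eef_pos: [0.6172, 0.1244, 0.1491]
ee_rot: [0.305, -3.126, -0.0]
force: [-1.0, -0.1, -2.4]
grip_width: 0.535
grip_force: 61.8
```

```bash
python3 - <<'E'
from h import *
plan(.6183,.1234,.0454,101.1)
d=snapshot("wrist");cv2.imwrite("pics/w6.png",cv2.resize(d["color"],(800,600)))
E
```

```text
t 11.75 pos [0.6172 0.1244 0.1491] cur yaw 101.2 -> 101.1 turn [ 0.    -0.001  0.001] shift cm [-0.09 -0.12 10.37] F [-1.  -0.1 -2.4] w 0.54 gf 61.8
```

View pics/w6.png

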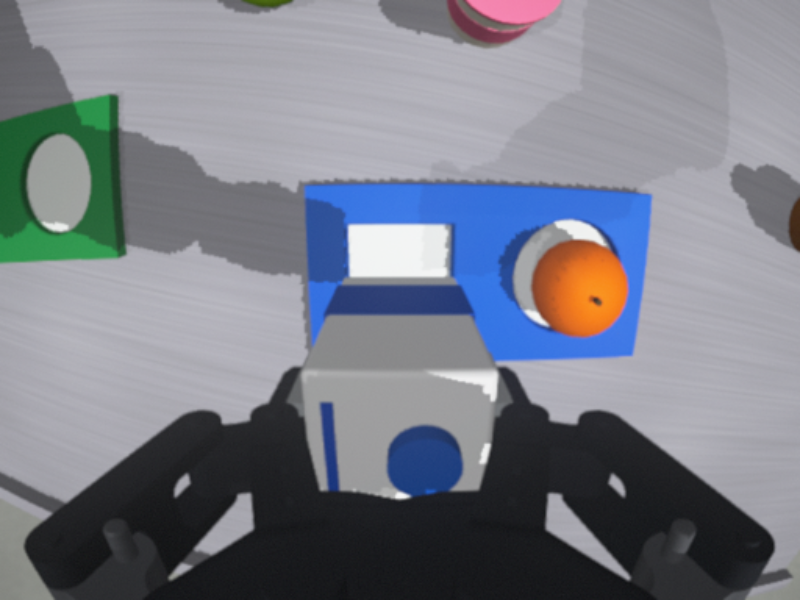

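The carton at (400,430) is aligned above the square well at (400,250). Lower it.

>>> arm_command:
  series:
    - {"ax":0,"ay":0,"az":0,"tx":-0.1,"ty":-0.1,"tz":1.5,"claw":4.0}
    - {"ax":0,"ay":0,"az":0,"tx":0,"ty":0,"tz":2.2,"claw":4.0}
    - {"ax":0,"ay":0,"az":0,"tx":0,"ty":0,"tz":2.2,"claw":4.0}
    - {"ax":0,"ay":0,"az":0,"tx":0,"ty":0,"tz":1.8,"claw":4.0}
    - {"ax":0,"ay":0,"az":0,"tx":0,"ty":0,"tz":1.0,"claw":4.0}
    - {"ax":0,"ay":0,"az":0,"tx":0,"ty":0,"tz":0.6,"claw":4.0}
    - {"ax":0,"ay":0,"az":0,"tx":0,"ty":0,"tz":0.4,"claw":4.0}
    - {"ax":0,"ay":0,"az":0,"tx":0,"ty":0,"tz":0.3,"claw":4.0}
    - {"ax":0,"ay":0,"az":0,"tx":0,"ty":0,"tz":0.2,"claw":4.0}
    - {"ax":0,"ay":0,"az":0,"tx":0,"ty":0,"tz":0.1,"claw":4.0}
    - {"ax":0,"ay":0,"az":0,"tx":0,"ty":0,"tz":0,"claw":4.0}
    - {"ax":0,"ay":0,"az":0,"tx":0,"ty":0,"tz":0,"claw":4.0}

```text
time_s: 12.8
eef_pos: [0.6189, 0.1229, 0.0469]
ee_rot: [-0.303, 3.126, 0.0]
force: [0.1, 0.1, -0.6]
grip_width: 0.531
grip_force: 61.8
```

>>> arm_command:
  series:
    - {"ax":0,"ay":0,"az":0,"tx":0,"ty":0,"tz":0.1,"claw":4.0}
    - {"ax":0,"ay":0,"az":0,"tx":0,"ty":0,"tz":0.05,"claw":4.0}
    - {"ax":0,"ay":0,"az":0,"tx":0,"ty":0,"tz":0,"claw":4.0}
    - {"ax":0,"ay":0,"az":0,"tx":0,"ty":0,"tz":0,"claw":4.0}

```text
time_s: 13.13
eef_pos: [0.6189, 0.1228, 0.0455]
ee_rot: [-0.303, 3.126, 0.0]
force: [-1.3, 0.0, 4.7]
grip_width: 0.535
grip_force: 62.2
```

Contact. Release and lift clear.

>>> arm_command:
  series:
    - {"ax":0,"ay":0,"az":0,"tx":0,"ty":0,"tz":0,"claw":5.0}
    - {"ax":0,"ay":0,"az":0,"tx":0,"ty":0,"tz":0,"claw":6.0}
    - {"ax":0,"ay":0,"az":0,"tx":0,"ty":0,"tz":0,"claw":7.0}
    - {"ax":0,"ay":0,"az":0,"tx":0,"ty":0,"tz":0,"claw":7.0}
    - {"ax":0,"ay":0,"az":0,"tx":0,"ty":0,"tz":0,"claw":7.0}
    - {"ax":0,"ay":0,"az":0,"tx":0,"ty":0,"tz":-1.0,"claw":7.0}
    - {"ax":0,"ay":0,"az":0,"tx":0,"ty":0,"tz":-2.0,"claw":7.0}
    - {"ax":0,"ay":0,"az":0,"tx":0,"ty":0,"tz":-2.5,"claw":7.0}
    - {"ax":0,"ay":0,"az":0,"tx":0,"ty":0,"tz":-2.5,"claw":7.0}
    - {"ax":0,"ay":0,"az":0,"tx":0,"ty":0,"tz":-2.5,"claw":8.5}
    - {"ax":0,"ay":0,"az":0,"tx":0,"ty":0,"tz":-2.0,"claw":8.5}
    - {"ax":0,"ay":0,"az":0,"tx":0,"ty":0,"tz":0,"claw":8.5}
    - {"ax":0,"ay":0,"az":0,"tx":0,"ty":0,"tz":0,"claw":8.5}

```text
time_s: 14.22
eef_pos: [0.6194, 0.123, 0.1719]
ee_rot: [-0.303, 3.124, 0.0]
force: [-0.4, -0.4, -0.4]
grip_width: 0.997
grip_force: 0.0
```

```bash
python3 - <<'E'
from h import *
plan(.441,.144,.17)
E
```

```text
t 14.22 pos [0.6194 0.123  0.1719] cur yaw 101.1 -> 101.1 turn [-0.     0.003  0.   ] shift cm [17.1   5.49  0.19] F [-0.4 -0.4 -0.4] w 1.0 gf 0.0
```

>>> arm_command:
  series:
    - {"ax":0,"ay":0,"az":0,"tx":1.5,"ty":0.5,"tz":0,"claw":8.5}
    - {"ax":0,"ay":0,"az":0,"tx":2.4,"ty":0.8,"tz":0,"claw":8.5}
    - {"ax":0,"ay":0,"az":0,"tx":2.4,"ty":0.8,"tz":0,"claw":8.5}
    - {"ax":0,"ay":0,"az":0,"tx":2.4,"ty":0.8,"tz":0,"claw":8.5}
    - {"ax":0,"ay":0,"az":0,"tx":2.4,"ty":0.8,"tz":0,"claw":8.5}
    - {"ax":0,"ay":0,"az":0,"tx":2.4,"ty":0.8,"tz":0,"claw":8.5}
    - {"ax":0,"ay":0,"az":0,"tx":2.1,"ty":0.6,"tz":0,"claw":8.5}
    - {"ax":0,"ay":0,"az":0,"tx":1.5,"ty":0.4,"tz":0,"claw":8.5}
    - {"ax":0,"ay":0,"az":0,"tx":0,"ty":0,"tz":0,"claw":8.5}
    - {"ax":0,"ay":0,"az":0,"tx":0,"ty":0,"tz":0,"claw":8.5}

```text
time_s: 15.05
eef_pos: [0.4397, 0.1438, 0.1697]
ee_rot: [0.304, -3.126, 0.001]
force: [1.1, 0.2, -0.6]
grip_width: 0.994
grip_force: 0.0
```

```bash
python3 - <<'E'
from h import *
plan(.441,.144,.024)
d=snapshot("wrist");cv2.imwrite("pics/w7.png",cv2.resize(d["color"],(640,480)))
hsv=cv2.cvtColor(d["color"],cv2.COLOR_BGR2HSV);m=cv2.inRange(hsv,(160,60,190),(176,200,255))
c=max(cv2.findContours(m,0,1)[0],key=cv2.contourArea);(u,v),r=cv2.minEnclosingCircle(c);print(u,v,r,at(d,u,v,.07,True))
E
```

```text
t 15.05 pos [0.4397 0.1438 0.1697] cur yaw 101.1 -> 101.1 turn [-0.    -0.001 -0.   ] shift cm [-0.13 -0.   14.57] F [ 1.1  0.2 -0.6] w 0.99 gf 0.0
256.8823547363281 187.0 34.249385833740234 [0.43810049 0.14541615]
```

View pics/w7.png

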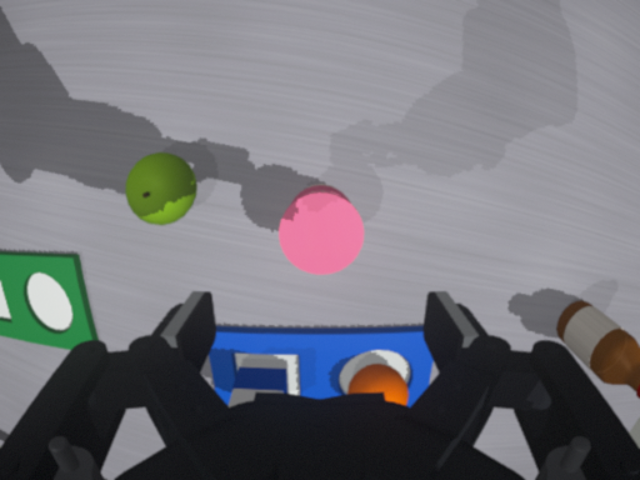

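The pot lid at (322,232) is centred between the fingers. Descend and grip.

>>> arm_command:
  series:
    - {"ax":0,"ay":0,"az":0,"tx":0,"ty":0,"tz":2.0,"claw":8.5}
    - {"ax":0,"ay":0,"az":0,"tx":0,"ty":0,"tz":2.5,"claw":8.5}
    - {"ax":0,"ay":0,"az":0,"tx":0,"ty":0,"tz":2.5,"claw":8.5}
    - {"ax":0,"ay":0,"az":0,"tx":0,"ty":0,"tz":2.5,"claw":8.5}
    - {"ax":0,"ay":0,"az":0,"tx":0,"ty":0,"tz":2.5,"claw":8.5}
    - {"ax":0,"ay":0,"az":0,"tx":0,"ty":0,"tz":1.7,"claw":8.5}
    - {"ax":0,"ay":0,"az":0,"tx":0,"ty":0,"tz":1.0,"claw":8.5}
    - {"ax":0,"ay":0,"az":0,"tx":0,"ty":0,"tz":0,"claw":8.5}
    - {"ax":0,"ay":0,"az":0,"tx":0,"ty":0,"tz":0,"claw":4.5}
    - {"ax":0,"ay":0,"az":0,"tx":0,"ty":0,"tz":0,"claw":4.5}
    - {"ax":0,"ay":0,"az":0,"tx":0,"ty":0,"tz":0,"claw":4.5}
    - {"ax":0,"ay":0,"az":0,"tx":0,"ty":0,"tz":0,"claw":4.5}
    - {"ax":0,"ay":0,"az":0,"tx":0,"ty":0,"tz":0,"claw":4.5}
    - {"ax":0,"ay":0,"az":0,"tx":0,"ty":0,"tz":0,"claw":4.5}
    - {"ax":0,"ay":0,"az":0,"tx":0,"ty":0,"tz":0,"claw":4.5}
    - {"ax":0,"ay":0,"az":0,"tx":0,"ty":0,"tz":0,"claw":4.5}

```text
time_s: 16.43
eef_pos: [0.4411, 0.1442, 0.0237]
ee_rot: [-0.303, 3.125, 0.001]
force: [-0.5, 0.4, 6.4]
grip_width: 0.616
grip_force: 62.3
```

```bash
python3 - <<'E'
from h import *
plan(.5968,-.1397,.13)
E
```

```text
t 16.43 pos [0.4411 0.1442 0.0237] cur yaw 101.1 -> 101.1 turn [ 0.     0.002 -0.   ] shift cm [ -9.83 -30.85 -10.63] F [-0.5  0.4  6.4] w 0.62 gf 62.3
```

>>> arm_command:
  series:
    - {"ax":0,"ay":0,"az":0,"tx":0,"ty":0,"tz":-1.0,"claw":4.5}
    - {"ax":0,"ay":0,"az":0,"tx":0,"ty":0,"tz":-2.3,"claw":4.5}
    - {"ax":0,"ay":0,"az":0,"tx":0,"ty":0,"tz":-2.7,"claw":4.5}
    - {"ax":0,"ay":0,"az":0,"tx":0,"ty":0,"tz":-2.7,"claw":4.5}
    - {"ax":0,"ay":0,"az":0,"tx":0,"ty":0,"tz":-1.9,"claw":4.5}
    - {"ax":0,"ay":0,"az":0,"tx":-0.5,"ty":-1.5,"tz":0,"claw":4.5}
    - {"ax":0,"ay":0,"az":0,"tx":-0.8,"ty":-2.5,"tz":0,"claw":4.5}
    - {"ax":0,"ay":0,"az":0,"tx":-0.8,"ty":-2.5,"tz":0,"claw":4.5}
    - {"ax":0,"ay":0,"az":0,"tx":-0.8,"ty":-2.5,"tz":0,"claw":4.5}
    - {"ax":0,"ay":0,"az":0,"tx":-0.8,"ty":-2.5,"tz":0,"claw":4.5}
    - {"ax":0,"ay":0,"az":0,"tx":-0.8,"ty":-2.5,"tz":0,"claw":4.5}
    - {"ax":0,"ay":0,"az":0,"tx":-0.8,"ty":-2.5,"tz":0,"claw":4.5}
    - {"ax":0,"ay":0,"az":0,"tx":-0.8,"ty":-2.5,"tz":0,"claw":4.5}
    - {"ax":0,"ay":0,"az":0,"tx":-0.8,"ty":-2.5,"tz":0,"claw":4.5}
    - {"ax":0,"ay":0,"az":0,"tx":-0.8,"ty":-2.5,"tz":0,"claw":4.5}
    - {"ax":0,"ay":0,"az":0,"tx":-0.8,"ty":-2.5,"tz":0,"claw":4.5}
    - {"ax":0,"ay":0,"az":0,"tx":-0.8,"ty":-2.5,"tz":0,"claw":4.5}
    - {"ax":0,"ay":0,"az":0,"tx":-0.5,"ty":-1.9,"tz":0,"claw":4.5}
    - {"ax":0,"ay":0,"az":0,"tx":0,"ty":0,"tz":0,"claw":4.5}
    - {"ax":0,"ay":0,"az":0,"tx":0,"ty":0,"tz":0,"claw":4.5}

```text
time_s: 18.1
eef_pos: [0.5953, -0.1419, 0.1284]
ee_rot: [0.299, -3.126, 0.0]
force: [-1.2, 0.3, -1.5]
grip_width: 0.617
grip_force: 63.2
```

```bash
python3 - <<'E'
from h import *
plan(.5968,-.1397,.0277)
d=snapshot("wrist");cv2.imwrite("pics/w8.png",cv2.resize(d["color"],(640,480)))
E
```

```text
t 18.1 pos [ 0.5953 -0.1419  0.1284] cur yaw 100.9 -> 100.9 turn [ 0.    -0.001  0.   ] shift cm [-0.19  0.19 10.07] F [-1.2  0.3 -1.5] w 0.62 gf 63.2
```

View pics/w8.png

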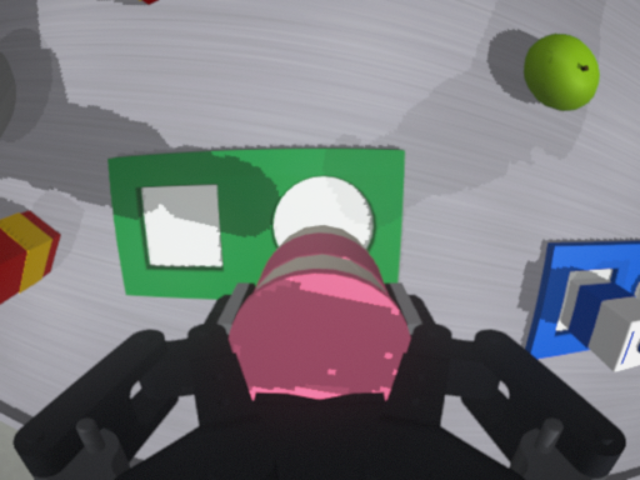

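The pot is held upright above the round well at (323,220), and the milk stands in the blue tray's square well at (600,305). Lower the pot.

>>> arm_command:
  series:
    - {"ax":0,"ay":0,"az":0,"tx":-0.2,"ty":0.2,"tz":1.5,"claw":4.5}
    - {"ax":0,"ay":0,"az":0,"tx":0,"ty":0,"tz":2.2,"claw":4.5}
    - {"ax":0,"ay":0,"az":0,"tx":0,"ty":0,"tz":2.2,"claw":4.5}
    - {"ax":0,"ay":0,"az":0,"tx":0,"ty":0,"tz":1.6,"claw":4.5}
    - {"ax":0,"ay":0,"az":0,"tx":0,"ty":0,"tz":0.9,"claw":4.5}
    - {"ax":0,"ay":0,"az":0,"tx":0,"ty":0,"tz":0.6,"claw":4.5}
    - {"ax":0,"ay":0,"az":0,"tx":0,"ty":0,"tz":0.4,"claw":4.5}
    - {"ax":0,"ay":0,"az":0,"tx":0,"ty":0,"tz":0.3,"claw":4.5}
    - {"ax":0,"ay":0,"az":0,"tx":0,"ty":0,"tz":0.2,"claw":4.5}
    - {"ax":0,"ay":0,"az":0,"tx":0,"ty":0,"tz":0.1,"claw":4.5}
    - {"ax":0,"ay":0,"az":0,"tx":0,"ty":0,"tz":0,"claw":4.5}
    - {"ax":0,"ay":0,"az":0,"tx":0,"ty":0,"tz":0,"claw":4.5}

```text
time_s: 19.15
eef_pos: [0.5977, -0.1383, 0.0294]
ee_rot: [-0.303, 3.126, -0.0]
force: [0.2, 0.4, -0.6]
grip_width: 0.619
grip_force: 63.2
```

>>> arm_command:
  series:
    - {"ax":0,"ay":0,"az":0,"tx":0,"ty":0,"tz":0.1,"claw":4.5}
    - {"ax":0,"ay":0,"az":0,"tx":0,"ty":0,"tz":0.05,"claw":4.5}
    - {"ax":0,"ay":0,"az":0,"tx":0,"ty":0,"tz":0.03,"claw":4.5}
    - {"ax":0,"ay":0,"az":0,"tx":0,"ty":0,"tz":0,"claw":4.5}
    - {"ax":0,"ay":0,"az":0,"tx":0,"ty":0,"tz":0,"claw":4.5}

```text
time_s: 19.57
eef_pos: [0.5978, -0.1382, 0.0278]
ee_rot: [-0.303, 3.126, -0.001]
force: [-1.5, 0.5, 6.1]
grip_width: 0.621
grip_force: 63.3
```

>>> arm_command:
  series:
    - {"ax":0,"ay":0,"az":0,"tx":0,"ty":0,"tz":0,"claw":6.0}
    - {"ax":0,"ay":0,"az":0,"tx":0,"ty":0,"tz":0,"claw":7.0}
    - {"ax":0,"ay":0,"az":0,"tx":0,"ty":0,"tz":0,"claw":8.5}
    - {"ax":0,"ay":0,"az":0,"tx":0,"ty":0,"tz":0,"claw":8.5}
    - {"ax":0,"ay":0,"az":0,"tx":0,"ty":0,"tz":0,"claw":8.5}
    - {"ax":0,"ay":0,"az":0,"tx":0,"ty":0,"tz":0,"claw":8.5}
    - {"ax":0,"ay":0,"az":0,"tx":0,"ty":0,"tz":-1.0,"claw":8.5}
    - {"ax":0,"ay":0,"az":0,"tx":0,"ty":0,"tz":-2.0,"claw":8.5}
    - {"ax":0,"ay":0,"az":0,"tx":0,"ty":0,"tz":-2.8,"claw":8.5}
    - {"ax":0,"ay":0,"az":0,"tx":0,"ty":0,"tz":-2.8,"claw":8.5}
    - {"ax":0,"ay":0,"az":0,"tx":0,"ty":0,"tz":-2.8,"claw":8.5}
    - {"ax":0,"ay":0,"az":0,"tx":0,"ty":0,"tz":-2.6,"claw":8.5}
    - {"ax":0,"ay":0,"az":0,"tx":0,"ty":0,"tz":-1.0,"claw":8.5}
    - {"ax":0,"ay":0,"az":0,"tx":0,"ty":0,"tz":0,"claw":8.5}
    - {"ax":0,"ay":0,"az":0,"tx":0,"ty":0,"tz":0,"claw":8.5}

```text
time_s: 20.82
eef_pos: [0.5972, -0.1382, 0.1772]
ee_rot: [-0.303, 3.126, -0.001]
force: [-0.1, 0.0, -0.5]
grip_width: 0.992
grip_force: 0.0
```

```bash
python3 - <<'E'
from h import *
plan(.4155,-.293,.17,28.5,90)
E
```

```text
t 20.82 pos [ 0.5972 -0.1382  0.1772] cur yaw 101.1 -> 118.5 turn [-0.     0.    -0.304] shift cm [23.36 -4.93  0.72] F [-0.1  0.  -0.5] w 0.99 gf 0.0
```

>>> arm_command:
  series:
    - {"ax":0,"ay":0,"az":-0.101,"tx":0,"ty":0,"tz":0,"claw":8.5}
    - {"ax":0,"ay":0,"az":-0.101,"tx":0,"ty":0,"tz":0,"claw":8.5}
    - {"ax":0,"ay":0,"az":-0.101,"tx":0,"ty":0,"tz":0,"claw":8.5}
    - {"ax":0,"ay":0,"az":0,"tx":1.5,"ty":-0.4,"tz":0,"claw":8.5}
    - {"ax":0,"ay":0,"az":0,"tx":2.3,"ty":-0.5,"tz":0,"claw":8.5}
    - {"ax":0,"ay":0,"az":0,"tx":2.3,"ty":-0.5,"tz":0,"claw":8.5}
    - {"ax":0,"ay":0,"az":0,"tx":2.3,"ty":-0.5,"tz":0,"claw":8.5}
    - {"ax":0,"ay":0,"az":0,"tx":2.3,"ty":-0.5,"tz":0,"claw":8.5}
    - {"ax":0,"ay":0,"az":0,"tx":2.3,"ty":-0.5,"tz":0,"claw":8.5}
    - {"ax":0,"ay":0,"az":0,"tx":2.3,"ty":-0.5,"tz":0,"claw":8.5}
    - {"ax":0,"ay":0,"az":0,"tx":2.3,"ty":-0.5,"tz":0,"claw":8.5}
    - {"ax":0,"ay":0,"az":0,"tx":2.3,"ty":-0.5,"tz":0,"claw":8.5}
    - {"ax":0,"ay":0,"az":0,"tx":2.0,"ty":-0.3,"tz":0,"claw":8.5}
    - {"ax":0,"ay":0,"az":0,"tx":1.5,"ty":-0.2,"tz":0,"claw":8.5}
    - {"ax":0,"ay":0,"az":0,"tx":0,"ty":0,"tz":0,"claw":8.5}
    - {"ax":0,"ay":0,"az":0,"tx":0,"ty":0,"tz":0,"claw":8.5}

```text
time_s: 22.15
eef_pos: [0.4132, -0.2932, 0.1761]
ee_rot: [0.764, -3.046, -0.002]
force: [0.8, 0.2, 0.6]
grip_width: 0.993
grip_force: 0.0
```

```bash
python3 - <<'E'
from h import *
plan(.4155,-.293,.04,28.5,90)
d=snapshot("wrist");cv2.imwrite("pics/w9.png",cv2.resize(d["color"],(800,600)))
E
```

```text
t 22.15 pos [ 0.4132 -0.2932  0.1761] cur yaw 118.2 -> 118.5 turn [ 0.002 -0.001 -0.006] shift cm [-0.22 -0.09 13.61] F [0.8 0.2 0.6] w 0.99 gf 0.0
```

View pics/w9.png

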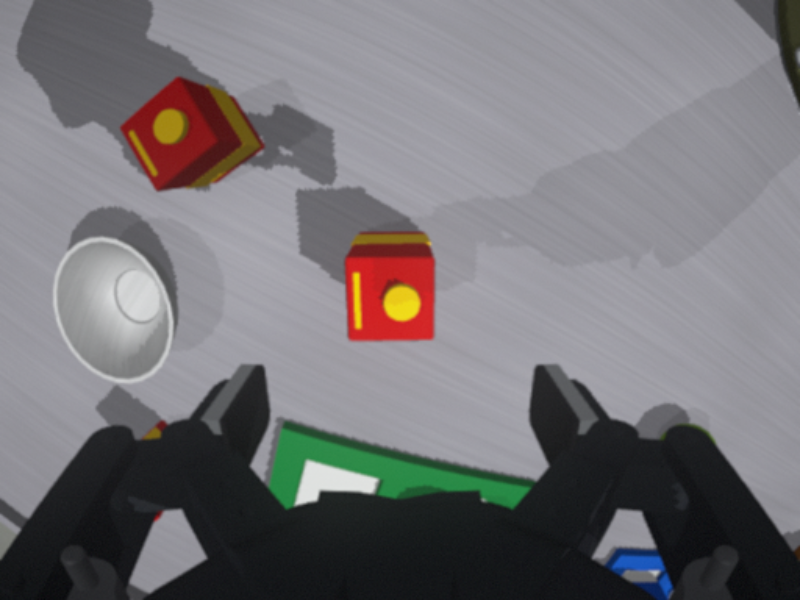

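The juice's top face, corners (345,258), (435,256), (434,339) and (348,339), is square to the fingers and about 4 mm to tool -y. Descend with that correction and grip.

>>> arm_command:
  series:
    - {"ax":0,"ay":0,"az":0,"tx":0,"ty":-0.35,"tz":1.0,"claw":8.5}
    - {"ax":0,"ay":0,"az":0,"tx":0,"ty":0,"tz":2.3,"claw":8.5}
    - {"ax":0,"ay":0,"az":0,"tx":0,"ty":0,"tz":2.5,"claw":8.5}
    - {"ax":0,"ay":0,"az":0,"tx":0,"ty":0,"tz":2.5,"claw":8.5}
    - {"ax":0,"ay":0,"az":0,"tx":0,"ty":0,"tz":2.5,"claw":8.5}
    - {"ax":0,"ay":0,"az":0,"tx":0,"ty":0,"tz":1.8,"claw":8.5}
    - {"ax":0,"ay":0,"az":0,"tx":0,"ty":0,"tz":1.0,"claw":8.5}
    - {"ax":0,"ay":0,"az":0,"tx":0,"ty":0,"tz":0,"claw":8.5}
    - {"ax":0,"ay":0,"az":0,"tx":0,"ty":0,"tz":0,"claw":4.0}
    - {"ax":0,"ay":0,"az":0,"tx":0,"ty":0,"tz":0,"claw":4.0}
    - {"ax":0,"ay":0,"az":0,"tx":0,"ty":0,"tz":0,"claw":4.0}
    - {"ax":0,"ay":0,"az":0,"tx":0,"ty":0,"tz":0,"claw":4.0}
    - {"ax":0,"ay":0,"az":0,"tx":0,"ty":0,"tz":0,"claw":4.0}
    - {"ax":0,"ay":0,"az":0,"tx":0,"ty":0,"tz":0,"claw":4.0}
    - {"ax":0,"ay":0,"az":0,"tx":0,"ty":0,"tz":0,"claw":4.0}
    - {"ax":0,"ay":0,"az":0,"tx":0,"ty":0,"tz":0,"claw":4.0}

```text
time_s: 23.53
eef_pos: [0.4174, -0.2963, 0.0423]
ee_rot: [-0.771, 3.044, -0.003]
force: [-0.5, -0.7, 6.5]
grip_width: 0.533
grip_force: 61.6
```

```bash
python3 - <<'E'
from h import *
plan(.618,-.2477,.15,11.1,90)
E
```

```text
t 23.53 pos [ 0.4174 -0.2963  0.0423] cur yaw 118.4 -> 101.1 turn [-0.002  0.002  0.302] shift cm [-20.62   0.9  -10.77] F [-0.5 -0.7  6.5] w 0.53 gf 61.6
```

>>> arm_command:
  series:
    - {"ax":0,"ay":0,"az":0,"tx":0,"ty":0,"tz":-1.0,"claw":4.0}
    - {"ax":0,"ay":0,"az":0,"tx":0,"ty":0,"tz":-2.0,"claw":4.0}
    - {"ax":0,"ay":0,"az":0,"tx":0,"ty":0,"tz":-2.5,"claw":4.0}
    - {"ax":0,"ay":0,"az":0.101,"tx":0,"ty":0,"tz":-2.5,"claw":4.0}
    - {"ax":0,"ay":0,"az":0.101,"tx":0,"ty":0,"tz":-2.0,"claw":4.0}
    - {"ax":0,"ay":0,"az":0.1,"tx":0,"ty":0,"tz":-0.8,"claw":4.0}
    - {"ax":0,"ay":0,"az":0,"tx":-1.3,"ty":0.1,"tz":0,"claw":4.0}
    - {"ax":0,"ay":0,"az":0,"tx":-2.3,"ty":0.1,"tz":0,"claw":4.0}
    - {"ax":0,"ay":0,"az":0,"tx":-2.3,"ty":0.1,"tz":0,"claw":4.0}
    - {"ax":0,"ay":0,"az":0,"tx":-2.3,"ty":0.1,"tz":0,"claw":4.0}
    - {"ax":0,"ay":0,"az":0,"tx":-2.3,"ty":0.1,"tz":0,"claw":4.0}
    - {"ax":0,"ay":0,"az":0,"tx":-2.3,"ty":0.1,"tz":0,"claw":4.0}
    - {"ax":0,"ay":0,"az":0,"tx":-2.3,"ty":0.1,"tz":0,"claw":4.0}
    - {"ax":0,"ay":0,"az":0,"tx":-2.3,"ty":0.1,"tz":0,"claw":4.0}
    - {"ax":0,"ay":0,"az":0,"tx":-2.0,"ty":0.1,"tz":0,"claw":4.0}
    - {"ax":0,"ay":0,"az":0,"tx":-1.2,"ty":0,"tz":0,"claw":4.0}
    - {"ax":0,"ay":0,"az":0,"tx":0,"ty":0,"tz":0,"claw":4.0}
    - {"ax":0,"ay":0,"az":0,"tx":0,"ty":0,"tz":0,"claw":4.0}

```text
time_s: 25.03
eef_pos: [0.617, -0.2461, 0.1481]
ee_rot: [0.309, -3.125, -0.002]
force: [-1.3, 0.5, -2.6]
grip_width: 0.532
grip_force: 62.0
```

```bash
python3 - <<'E'
from h import *
plan(.618,-.2477,.0463,11.1,90)
d=snapshot("wrist");cv2.imwrite("pics/w10.png",cv2.resize(d["color"],(640,480)))
E
```

```text
t 25.03 pos [ 0.617  -0.2461  0.1481] cur yaw 101.3 -> 101.1 turn [ 0.001 -0.001  0.004] shift cm [-0.06 -0.18 10.18] F [-1.3  0.5 -2.6] w 0.53 gf 62.0
```

View pics/w10.png

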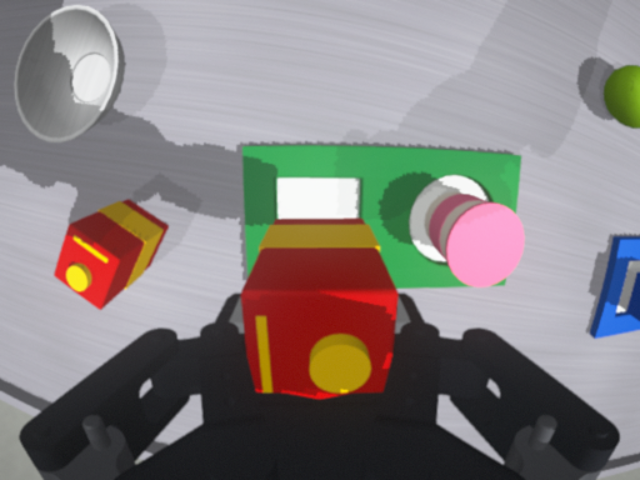

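The juice at (320,340) is aligned with the square well at (318,198), and the pot stands in the round well. Lower it.

>>> arm_command:
  series:
    - {"ax":0,"ay":0,"az":0,"tx":-0.05,"ty":-0.2,"tz":1.5,"claw":4.0}
    - {"ax":0,"ay":0,"az":0,"tx":0,"ty":0,"tz":2.2,"claw":4.0}
    - {"ax":0,"ay":0,"az":0,"tx":0,"ty":0,"tz":2.2,"claw":4.0}
    - {"ax":0,"ay":0,"az":0,"tx":0,"ty":0,"tz":1.7,"claw":4.0}
    - {"ax":0,"ay":0,"az":0,"tx":0,"ty":0,"tz":0.9,"claw":4.0}
    - {"ax":0,"ay":0,"az":0,"tx":0,"ty":0,"tz":0.6,"claw":4.0}
    - {"ax":0,"ay":0,"az":0,"tx":0,"ty":0,"tz":0.4,"claw":4.0}
    - {"ax":0,"ay":0,"az":0,"tx":0,"ty":0,"tz":0.3,"claw":4.0}
    - {"ax":0,"ay":0,"az":0,"tx":0,"ty":0,"tz":0.2,"claw":4.0}
    - {"ax":0,"ay":0,"az":0,"tx":0,"ty":0,"tz":0.1,"claw":4.0}
    - {"ax":0,"ay":0,"az":0,"tx":0,"ty":0,"tz":0,"claw":4.0}
    - {"ax":0,"ay":0,"az":0,"tx":0,"ty":0,"tz":0,"claw":4.0}

```text
time_s: 26.08
eef_pos: [0.6181, -0.2491, 0.0486]
ee_rot: [-0.305, 3.126, -0.001]
force: [-1.1, 0.3, -3.0]
grip_width: 0.53
grip_force: 62.0
```

>>> arm_command:
  series:
    - {"ax":0,"ay":0,"az":0,"tx":0,"ty":0,"tz":0.1,"claw":4.0}
    - {"ax":0,"ay":0,"az":0,"tx":0,"ty":0,"tz":0.1,"claw":4.0}
    - {"ax":0,"ay":0,"az":0,"tx":0,"ty":0,"tz":0.05,"claw":4.0}
    - {"ax":0,"ay":0,"az":0,"tx":0,"ty":0,"tz":0,"claw":4.0}
    - {"ax":0,"ay":0,"az":0,"tx":0,"ty":0,"tz":0,"claw":4.0}

```text
time_s: 26.5
eef_pos: [0.6181, -0.2491, 0.0464]
ee_rot: [-0.304, 3.126, -0.001]
force: [-1.6, 0.6, 5.6]
grip_width: 0.526
grip_force: 62.5
```

>>> arm_command:
  series:
    - {"ax":0,"ay":0,"az":0,"tx":0,"ty":0,"tz":0,"claw":5.0}
    - {"ax":0,"ay":0,"az":0,"tx":0,"ty":0,"tz":0,"claw":6.0}
    - {"ax":0,"ay":0,"az":0,"tx":0,"ty":0,"tz":0,"claw":7.0}
    - {"ax":0,"ay":0,"az":0,"tx":0,"ty":0,"tz":0,"claw":7.0}
    - {"ax":0,"ay":0,"az":0,"tx":0,"ty":0,"tz":0,"claw":7.0}
    - {"ax":0,"ay":0,"az":0,"tx":0,"ty":0,"tz":-1.0,"claw":7.0}
    - {"ax":0,"ay":0,"az":0,"tx":0,"ty":0,"tz":-2.0,"claw":7.0}
    - {"ax":0,"ay":0,"az":0,"tx":0,"ty":0,"tz":-2.5,"claw":7.0}
    - {"ax":0,"ay":0,"az":0,"tx":0,"ty":0,"tz":-2.5,"claw":7.0}
    - {"ax":0,"ay":0,"az":0,"tx":0,"ty":0,"tz":-2.5,"claw":7.0}
    - {"ax":0,"ay":0,"az":0,"tx":0,"ty":0,"tz":-2.5,"claw":7.0}
    - {"ax":0,"ay":0,"az":0,"tx":1.5,"ty":0,"tz":-2.0,"claw":7.0}
    - {"ax":0,"ay":0,"az":0,"tx":2.5,"ty":0,"tz":0,"claw":7.0}
    - {"ax":0,"ay":0,"az":0,"tx":2.5,"ty":0,"tz":0,"claw":7.0}
    - {"ax":0,"ay":0,"az":0,"tx":2.5,"ty":0,"tz":0,"claw":7.0}
    - {"ax":0,"ay":0,"az":0,"tx":2.5,"ty":0,"tz":0,"claw":7.0}
    - {"ax":0,"ay":0,"az":0,"tx":2.5,"ty":0,"tz":0,"claw":7.0}
    - {"ax":0,"ay":0,"az":0,"tx":2.0,"ty":0,"tz":0,"claw":7.0}
    - {"ax":0,"ay":0,"az":0,"tx":0,"ty":0,"tz":0,"claw":7.0}
    - {"ax":0,"ay":0,"az":0,"tx":0,"ty":0,"tz":0,"claw":7.0}

```text
time_s: 28.17
eef_pos: [0.4603, -0.2805, 0.1966]
ee_rot: [-0.302, 3.126, -0.002]
force: [0.3, 0.7, -0.3]
grip_width: 0.819
grip_force: 0.0
```

```bash
python3 - <<'E'
from h import *
im=snapshot("scene")["color"]
cv2.imwrite("pics/end.png",cv2.resize(im[80:350,130:490],(800,600),interpolation=cv2.INTER_CUBIC))
E
```

```text
(no output)
```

View pics/end.png

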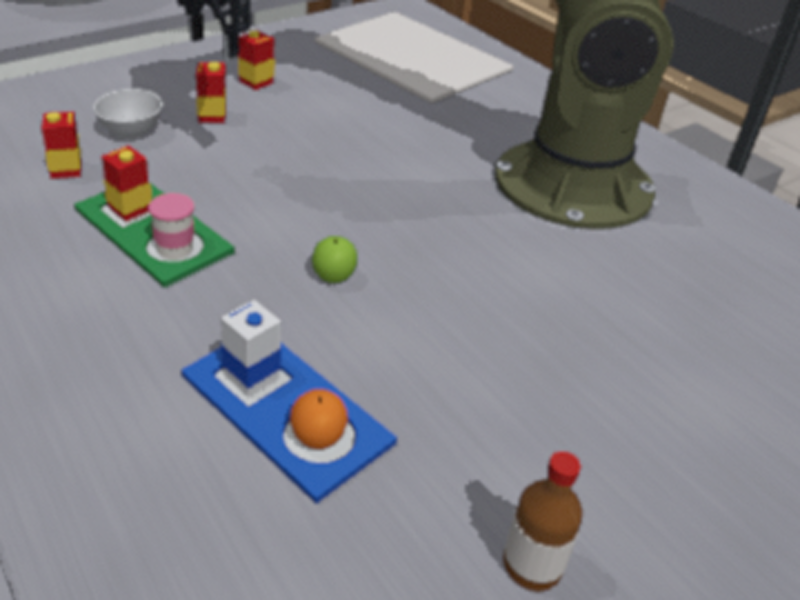

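All four stand upright in their wells: juice (127,185), pot (173,228), milk (252,345) and mandarin (320,420). Nothing else has moved and the arm is clear.

```bash
python3 -c "
from rig import bot
print(bot.sign_off())"
```

```text
the job is handed in; nothing more can be done
None
```

Both snack trays are made up and the job is handed in after about 28 s: the mandarin and milk carton are on the blue tray, the yoghurt pot and the nearest juice carton on the green one, all upright in their wells in the final picture, with everything else left where it was.

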